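# Snap the lid onto the parts wash tray

### The job

Close the wash tray so that nothing can come out of it in the washer: set the loose lid on it by its handle, without dropping it, and press both ends down until the spring clips have snapped over the lid and it lies fully home on the rim. Leave the other things on the bench where they are.

Things in the scene. Friction and masses are not known exactly. Their poses are not given: they have to be found in the camera images.
- tray: open slotted steel wash tray, 104 (its x) x 196 (its y, the long way) mm, fixed to the worktop; two spindles and tweezers lie in it, under 30 mm high. Origin: centre of its underside on the worktop, z up. Top of the rim at z = 54 mm, walls 2.5 mm. A sprung clip stands at the middle of each short end; over both it is 222 mm long
- tray_end_0 (a point): point on the tray's axis, level with the rim, 85 mm from the middle to its +y end. The steel clip beyond it is 42 mm wide, reaches z = 77 mm; its hook reaches in as far as the tray's end, 5.5 mm above the rim, and its thumb tab flares up and outward to guide the lid. Pressed down past it (up to 15 N an end) the lid pushes the clip outward, which springs back over the plate
- tray_end_1 (a point): the same at the tray's -y end, with the other clip
- lid: loose steel lid, 0.26 kg: slotted plate 104 (its x) x 204 (its y) x 4 mm, skirt 22 mm deep below, black bridge handle along y above. Origin: centre of the skirt's lower edge, z up; plate z = 22 to 26 mm. Skirt has 2 mm play a side in the tray and tapers 5 mm. Either way round fits. Home, the origin is 32 mm above the tray's; laid on the clips 14 mm more
- lid_handle (a point): centre of the lid's black handle bar, which is 12 mm wide (lid's x), 84 mm long (lid's y) and 10 mm high, 28 mm above the top of the plate (54 mm above the lid's origin); the gap under the bar is 23 mm; grip it across its width from above
- lid_pad_0 (a point): top of the plate on the plain press pad (34 x 104 mm) at the lid's +y end, 85 mm from the middle; home it is 58 mm above the worktop
- lid_pad_1 (a point): the same at the lid's -y end
- clip_0 (a joint): angle of the spring clip at the tray's +y end: 0 upright with its hook over the rim (rest), grows as it is pushed outward, up to 0.3
- clip_1 (a joint): the same for the clip at the tray's -y end
- beaker: bystander: glass beaker, 72 mm across, 88 mm high, origin under its centre
- kitchen_timer: bystander: flat white timer, 62 x 70 x 18 mm, origin under its centre
- bottle: bystander: small dropper bottle with a long rubber bulb, 42 mm across, 119 mm high, origin under its centre
- marker_pen: bystander: marker pen lying on the bench, 134 mm long, 18 mm thick

How it is judged (in metres and radians):
At the end, for the whole second after the job is handed in: Lid on the tray's rim, at rest: both press pads at most 60.5 mm above the tray's underside (home 58), level within 0.03 rad, centred within 5 mm, in line within 0.06 rad (either way round), both clips within 0.06 rad of upright (z of each of lid_pad_0, lid_pad_1 in the frame of tray below 0.0605 m and angle between lid's own z axis and vertical below 0.03 rad and horizontal distance between lid and tray below 0.005 m and angle between the y axis of lid and the y axis of tray, either way round below 0.06 rad and value of joint each of clip_0, clip_1 below 0.06 rad and linear speed of lid below 0.02 m/s); the robot touches nothing.
It fails at once if the lid is dropped: it moves faster than 0.5 m/s with no finger on it (linear speed of lid above 0.5 m/s and contact force between the fingers and lid below 0.05 N).
It fails at once if a bystander (beaker, timer, dropper bottle or marker) is moved by more than 30 mm (distance of any of beaker, kitchen_timer, bottle, marker_pen from where it was at the start of the episode above 0.03 m).
It also fails if it takes over 45 s, if anything falls off the work surface, if the arm or the gripper's body presses on something with over 40 N, if the wrist force passes 120 N, or if a joint passes its speed limit or range.

### The arm

A 7-joint arm with a two-finger parallel gripper is mounted at the origin on a cart in front of the work surface, level with it; the furniture and walls round the work are solid. World frame = base frame: x ahead of the robot, y to its left, z up, the work surface at z = 0. Lengths are in mm, angles in rad, forces in N, time in s.
With the tool pointing down it reaches from about 425 to 925 mm from the base axis. Payload 6.8 kg.
Tool frame: the origin (TCP) lies at the very end of the fingers, on their centre line; the grasp point (between the pads) lies 19 mm behind it; z points along the fingers, y is the line along which they close (so a half turn about z gives the same grasp; the last joint's range is limited). The gripper opens to 85 mm and grips with 20 to 120 N. Pads are 22 mm wide; open, the fingers measure 114 mm over their backs; the gripper's body (76 mm by 85 mm) begins 54 mm behind the grasp point. The pads swing forward as they close: fully open they stand 13 mm farther back than shut.
Start: joints at [-0.108, 0.477, 0.022, 1.555, -0.011, 1.109, -0.083], TCP at [675.016, 0.007, 231.308] pointing down, gripper open.
Joint ranges: [-2.96, 2.96], [-0.34, 2.1], [-1.41, 1.46], [0.24, 2.44], [-1.37, 4.51], [0.17, 1.92], [-2.96, 2.96]. Speed limits (rad/s): [2.39, 2.39, 3.14, 3.14, 3.14, 3.14, 3.14].

### API

Orientations are given as a unit quaternion [w, x, y, z].
In Python, from workcell import telemetry, viewer, job gives the robot as it stands.
- The arm moves only by the tool step_arm, never from a script. Its argument "increments" is a list of rows, each an object with "delta_rot": the turn, a rotation vector about the tool's x, y, z in units of 5 degrees (1.0 is 5 degrees), a list of three; "dp": the shift along the tool's x, y, z in units of 30 mm (1.0 is 30 mm), a list of three; "jaw": the opening, from -1 (shut) to 1 (fully open). A call has 1 to 12 rows; each row shifts and turns the commanded pose from where the row before left it, along the tool's axes as they then stand; what a row does not reach is not made up. A row lasts 1/12 s, in which the tool goes at most 41.7 mm and 7.16 degrees, less where a joint would pass 70% of its speed; a pose out of reach is approached as far as the arm can. A call is refused whole if a number of a shift passes 1 or a number of a turn 1, either way. A call with a gripper value outside its range is refused whole. The fingers move at their own pace and stop on an object; "grip_force" is the grip in N (left out, the last holds). Time passes only in rows, so rows that do not move let the fingers close. It gives the time, the measured TCP pose, the force, the opening and the grip force at its end, in the units of the state.
- telemetry.observe(): the state, without advancing time (a new reading comes with each control period).
- viewer.get_image(name): name is "scene" or "side" or "wrist"; returns the picture (420x560x3 uint8, red, green, blue); there is no depth.
- viewer.calibration(name): a dict with "fx", "fy", "cx", "cy" (pixels), "extrinsics" (4x4, takes a point from world to camera coordinates). Camera axes: x right, y down, z forward; pixel columns grow to the right and rows downward; lengths in mm; the calibration is good to about 2 mm. A picture is of the moment at which its call begins: read the wrist's pose just before it. calibration takes no time and is no camera call; for the wrist camera it gives the pose at the moment of the call.
- job.job_done(): hands the job in; it is judged then, once.
The state is a dict: "t": time; "joint_pos": joint angles; "qvel": joint speeds; "joint_torque": joint torques, N m; "tcp_pos": TCP position; "tcp_rot": TCP orientation; "wrist_force": force on the tool from outside, world axes, zero at the start; "ft_torque": the same for the moment, N m; "finger_gap": finger opening in mm; "finger_force": force on a finger pad.
Only numpy, scipy, OpenCV 4.12 (cv2) and the standard library are available. Lean on these libraries where they do the work, as an engineer would, in place of code of your own. Each camera call takes 0.05 s, during which the arm holds its last target. There are 200 camera calls.

## Working session

There is one attempt and no reset: what is moved stays moved. The work goes in short steps, Python scripts to look and compute and a tool call to move; the robot and the scene stay as the last step left them, time stands still between calls to the robot, and variables do not carry over. Pictures are saved under pics/ and viewed, at most 10 in all, crops included, and the job is handed in when it is done.

Besides the shell and the picture viewer there is one more tool, called after "Emit:" by a JSON object that holds its "name" and its "arguments". step_arm: Moves the arm, as the interface text tells. Its arguments: {"type":"object","properties":{"increments":{"type":"array","items":{"type":"object","properties":{"delta_rot":{"type":"array","items":{"type":"number"}},"dp":{"type":"array","items":{"type":"number"}},"jaw":{"type":"number"}}}},"grip_force":{"type":"number"}},"required":["increments"]}

```bash
mkdir -p pics; python3 - <<'E'
from workcell import telemetry, viewer
import cv2,numpy as np
s=telemetry.observe();print({k:np.round(v,3).tolist() for k,v in s.items()})
for n in("scene","side","wrist"):
    c=viewer.calibration(n);print(n,[round(c[k],1) for k in("fx","fy","cx","cy")],np.round(c["extrinsics"],3).tolist())
    cv2.imwrite(f"pics/{n}0.png",viewer.get_image(n)[:,:,::-1])
E
```

```text
{'t': 0.0, 'joint_pos': [-0.108, 0.478, 0.022, 1.556, -0.012, 1.109, -0.083], 'qvel': [-0.001, -0.001, 0.002, -0.0, 0.001, 0.0, 0.001], 'joint_torque': [-0.001, -59.644, 1.608, -28.119, 0.012, 0.009, 0.0], 'tcp_pos': [674.41, -0.011, 230.321], 'tcp_rot': [-0.001, 0.707, 0.707, -0.001], 'wrist_force': [-0.548, 0.648, -0.229], 'ft_torque': [-0.042, -0.005, -0.04], 'finger_force': 0.0, 'finger_gap': 85.009}
scene [541.6, 541.6, 276.0, 203.8] [[-0.696, -0.718, 0.013, 456.819], [-0.563, 0.535, -0.63, 314.911], [0.445, -0.446, -0.776, 1397.096], [0.0, 0.0, 0.0, 1.0]]
side [393.9, 393.9, 281.6, 207.2] [[0.798, 0.603, 0.006, -527.978], [0.529, -0.694, -0.488, -187.411], [-0.29, 0.393, -0.873, 1410.296], [0.0, 0.0, 0.0, 1.0]]
wrist [321.5, 321.5, 277.9, 209.6] [[1.0, -0.001, -0.002, -673.302], [-0.0, -0.958, 0.287, -36.212], [-0.002, -0.287, -0.958, 379.684], [0.0, 0.0, 0.0, 1.0]]
```

View pics/scene0.png

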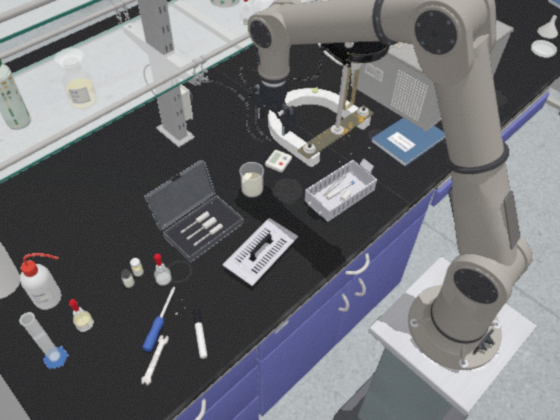

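View pics/side0.png

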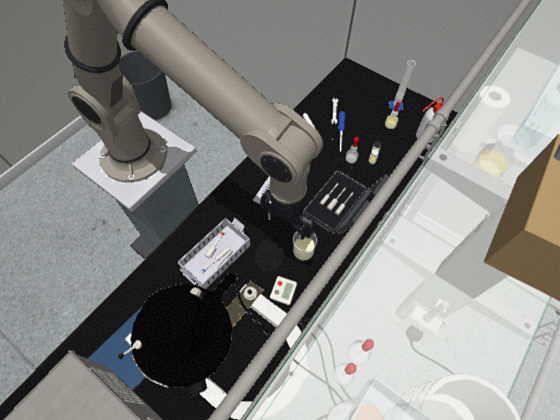

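View pics/wrist0.png

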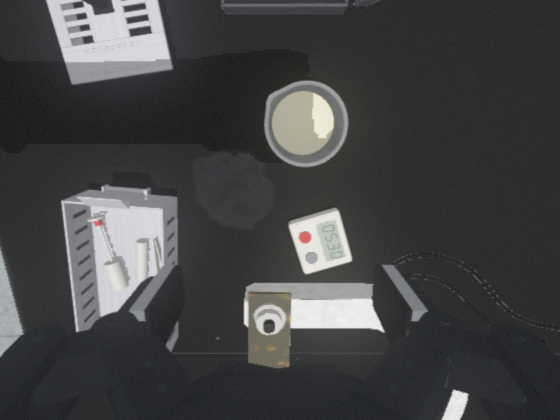

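The scene view shows the lid at about (261,250), handle at (261,246), and the tray at about (341,190). The wrist view shows the tray at the left, about (120,260), the lid's near end at the top left, the beaker at (306,123) and the timer at (320,240).

```bash
cat > h.py <<'E'
import numpy as np, cv2
from workcell import telemetry, viewer
def cam(c):
    K=np.array([[c["fx"],0,c["cx"]],[0,c["fy"],c["cy"]],[0,0,1]]);E=np.array(c["extrinsics"]);return K,E
def onplane(c,px,z):
    K,E=cam(c);R,t=E[:3,:3],E[:3,3];o=-R.T@t
    d=R.T@np.linalg.inv(K)@np.array([px[0],px[1],1.]);return o+d*(z-o[2])/d[2]
def tri(c1,p1,c2,p2):
    P=[k@e[:3] for k,e in map(cam,(c1,c2))]
    X=cv2.triangulatePoints(P[0],P[1],np.array(p1,float).reshape(2,1),np.array(p2,float).reshape(2,1));return (X[:3]/X[3]).ravel()
def proj(c,X):
    K,E=cam(c);p=K@(E[:3,:3]@np.asarray(X,float)+E[:3,3]);return p[:2]/p[2]
def snap(name):
    c=viewer.calibration("wrist");im=viewer.get_image("wrist")[:,:,::-1]
    cv2.imwrite(f"pics/{name}.png",im);np.save(f"pics/{name}.npy",c,allow_pickle=True);return c,im
def load(name): return np.load(f"pics/{name}.npy",allow_pickle=True).item()
E
python3 - <<'E'
from h import *
c=viewer.calibration("scene")
for n,p,z in[("handle",(261,246),54),("lid",(261,253),26),("lid corners",(265,221),26),("",(298,237),26),("",(252,283),26),("",(224,264),26),("tray",(341,190),54),("trayA",(306,194),54),("B",(361,163),54),("C",(376,178),54),("D",(326,216),54),("beaker",(253,193),0),("pen",(200,335),9)]: print(n,onplane(c,p,z).round())
w=viewer.calibration("wrist")
for n,p,z in[("tray",(64,202),54),("",(178,197),54),("lid",(72,83),26),("",(172,70),26),("beaker",(306,123),88),("timer",(320,240),18)]: print(n,onplane(w,p,z).round())
E
```

```text
handle [496. 213.  54.]
lid [494. 216.  26.]
lid corners [567. 131.  26.]
 [461. 103.  26.]
 [440. 299.  26.]
 [537. 313.  26.]
tray [480. -98.  54.]
trayA [541. -11.  54.]
B [ 510. -226.   54.]
C [ 438. -211.   54.]
D [444.   7.  54.]
beaker [686.  70.   0.]
pen [427. 488.   9.]
tray [453. -14.  54.]
 [571.  -8.  54.]
lid [466. 103.  26.]
 [568. 115.  26.]
beaker [698.  66.  88.]
timer [723. -70.  18.]
```

Emit:
{"name": "step_arm", "arguments": {"increments": [{"dp":[-0.35,-0.97,-0.3],"jaw":1},{"dp":[-0.35,-0.97,-0.3],"jaw":1},{"dp":[-0.35,-0.97,-0.3],"jaw":1},{"dp":[-0.35,-0.97,-0.3],"jaw":1},{"dp":[-0.35,-0.97,-0.3],"jaw":1},{"dp":[-0.35,-0.97,-0.3],"jaw":1},{"dp":[0,0,0],"jaw":1},{"dp":[0,0,0],"jaw":1},{"dp":[0,0,0],"jaw":1}]}}

```text
schema error: expected keys delta_rot, dp, jaw
```

```bash
python3 - <<'E'
from h import *
snap("t1")
E
```

Emit:
{"name": "step_arm", "arguments": {"increments": [{"dp":[1,0.0,0],"jaw":1},{"dp":[1,0,0],"jaw":1},{"dp":[0,0,0],"jaw":1},{"dp":[0,0,0],"jaw":1},{"dp":[0,0,0],"jaw":1}]}}

```text
schema error: expected keys delta_rot, dp, jaw
```

```bash
python3 - <<'E'
from h import *
snap("t2")
E
```

Emit:
{"name": "step_arm", "arguments": {"increments": [{"dp":[1,0.0,0],"jaw":1},{"dp":[1,0,0],"jaw":1},{"dp":[1,0.0,0],"jaw":1},{"dp":[1,0,0],"jaw":1},{"dp":[1,0.0,0],"jaw":1},{"dp":[1,0,0],"jaw":1},{"dp":[1,0.0,0],"jaw":1},{"dp":[0,0,0],"jaw":1},{"dp":[0,0,0],"jaw":1},{"dp":[0,0,0],"jaw":1}]}}

```text
schema error: expected keys delta_rot, dp, jaw
```

```bash
python3 - <<'E'
from h import *
snap("l1")
E
```

Emit:
{"name": "step_arm", "arguments": {"increments": [{"dp":[1,0.0,0],"jaw":1},{"dp":[1,0,0],"jaw":1},{"dp":[0,0,0],"jaw":1},{"dp":[0,0,0],"jaw":1},{"dp":[0,0,0],"jaw":1}]}}

```text
schema error: expected keys delta_rot, dp, jaw
```

```bash
python3 - <<'E'
from h import *
snap("l2")
ims=[cv2.resize(cv2.imread(f"pics/{n}.png"),(400,300)) for n in("t1","t2","l1","l2")]
cv2.imwrite("pics/m1.png",np.vstack([np.hstack(ims[:2]),np.hstack(ims[2:])]))
s=telemetry.observe();print(s["t"],s["tcp_pos"],s["tcp_rot"])
E
```

```text
0.35 [6.74896087e+02 2.68440028e-02 2.31076620e+02] [-1.23594314e-04  7.07090576e-01  7.07122959e-01 -1.51057757e-04]
```

View pics/m1.png

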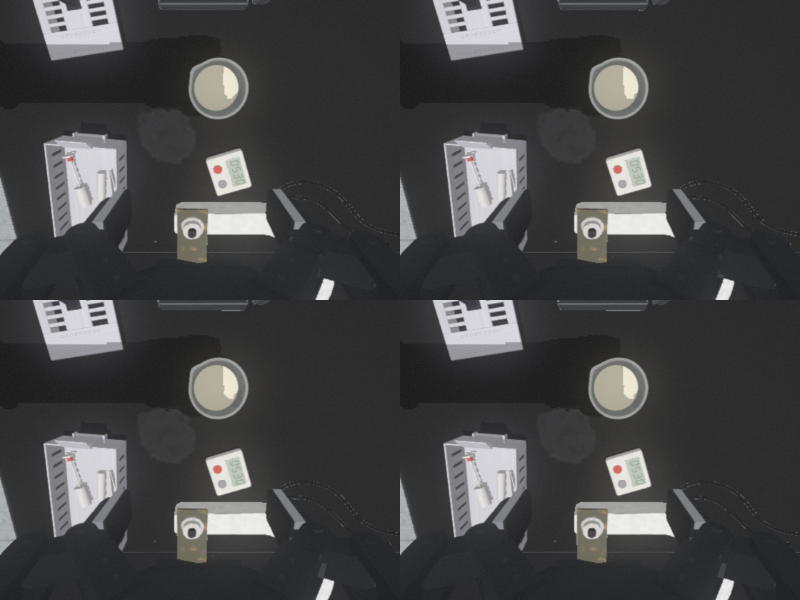

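All four frames are the same: the moves were refused because each row needs all three keys. The arm didn't move, so I'll resend with `delta_rot`.

Emit:
{"name": "step_arm", "arguments": {"increments": [{"delta_rot":[0,0,0],"dp":[-0.35,-0.97,-0.3],"jaw":1},{"delta_rot":[0,0,0],"dp":[-0.35,-0.97,-0.3],"jaw":1},{"delta_rot":[0,0,0],"dp":[-0.35,-0.97,-0.3],"jaw":1},{"delta_rot":[0,0,0],"dp":[-0.35,-0.97,-0.3],"jaw":1},{"delta_rot":[0,0,0],"dp":[-0.35,-0.97,-0.3],"jaw":1},{"delta_rot":[0,0,0],"dp":[-0.35,-0.97,-0.3],"jaw":1},{"delta_rot":[0,0,0],"dp":[0,0,0],"jaw":1},{"delta_rot":[0,0,0],"dp":[0,0,0],"jaw":1},{"delta_rot":[0,0,0],"dp":[0,0,0],"jaw":1}]}}

```text
t: 1.1
tcp_pos: [501.0, -62.7, 285.6]
tcp_rot: [0.0, 0.707, 0.707, 0.001]
wrist_force: [-0.0, 0.1, 0.6]
finger_gap: 85.2
finger_force: 0.0
```

```bash
python3 - <<'E'
from h import *
snap("t1"); s=telemetry.observe();print(s["t"],s["tcp_pos"],s["tcp_rot"])
E
```

```text
1.15 [501.17869481 -62.39095642 285.23567889] [9.70970420e-05 7.06802324e-01 7.07411059e-01 2.42641208e-04]
```

Emit:
{"name": "step_arm", "arguments": {"increments": [{"delta_rot":[0,0,0],"dp":[1,0,0],"jaw":1},{"delta_rot":[0,0,0],"dp":[1,0,0],"jaw":1},{"delta_rot":[0,0,0],"dp":[0,0,0],"jaw":1},{"delta_rot":[0,0,0],"dp":[0,0,0],"jaw":1},{"delta_rot":[0,0,0],"dp":[0,0,0],"jaw":1}]}}

```text
t: 1.57
tcp_pos: [500.9, -2.9, 284.7]
tcp_rot: [-0.0, 0.707, 0.707, -0.0]
wrist_force: [-0.0, 0.0, 0.1]
finger_gap: 85.6
finger_force: 0.0
```

```bash
python3 - <<'E'
from h import *
snap("t2")
E
```

Emit:
{"name": "step_arm", "arguments": {"increments": [{"delta_rot":[0,0,0],"dp":[1,0,0],"jaw":1},{"delta_rot":[0,0,0],"dp":[1,0,0],"jaw":1},{"delta_rot":[0,0,0],"dp":[1,0,0],"jaw":1},{"delta_rot":[0,0,0],"dp":[1,0,0],"jaw":1},{"delta_rot":[0,0,0],"dp":[1,0,0],"jaw":1},{"delta_rot":[0,0,0],"dp":[1,0,0],"jaw":1},{"delta_rot":[0,0,0],"dp":[1,0,0],"jaw":1},{"delta_rot":[0,0,0],"dp":[0,0,0],"jaw":1},{"delta_rot":[0,0,0],"dp":[0,0,0],"jaw":1},{"delta_rot":[0,0,0],"dp":[0,0,0],"jaw":1}]}}

```text
t: 2.45
tcp_pos: [500.9, 205.6, 284.9]
tcp_rot: [0.0, 0.708, 0.707, -0.0]
wrist_force: [0.2, 0.2, 0.5]
finger_gap: 85.5
finger_force: 0.0
```

```bash
python3 - <<'E'
from h import *
snap("l1")
E
```

Emit:
{"name": "step_arm", "arguments": {"increments": [{"delta_rot":[0,0,0],"dp":[1,0,0],"jaw":1},{"delta_rot":[0,0,0],"dp":[1,0,0],"jaw":1},{"delta_rot":[0,0,0],"dp":[0,0,0],"jaw":1},{"delta_rot":[0,0,0],"dp":[0,0,0],"jaw":1},{"delta_rot":[0,0,0],"dp":[0,0,0],"jaw":1}]}}

```text
t: 2.92
tcp_pos: [501.0, 265.1, 285.1]
tcp_rot: [0.0, 0.708, 0.706, -0.0]
wrist_force: [-0.0, -0.9, 1.0]
finger_gap: 85.3
finger_force: 0.0
```

```bash
python3 - <<'E'
from h import *
snap("l2")
ims=[cv2.imread(f"pics/{n}.png")[60:360,78:478] for n in("t1","t2","l1","l2")]
cv2.imwrite("pics/m2.png",np.vstack([np.hstack(ims[:2]),np.hstack(ims[2:])]))
s=telemetry.observe();print(s["t"],s["tcp_pos"],s["tcp_rot"])
E
```

```text
2.9667 [501.06869927 264.81888794 285.20936984] [ 4.32895611e-04  7.08130090e-01  7.06081764e-01 -3.61281192e-04]
```

View pics/m2.png

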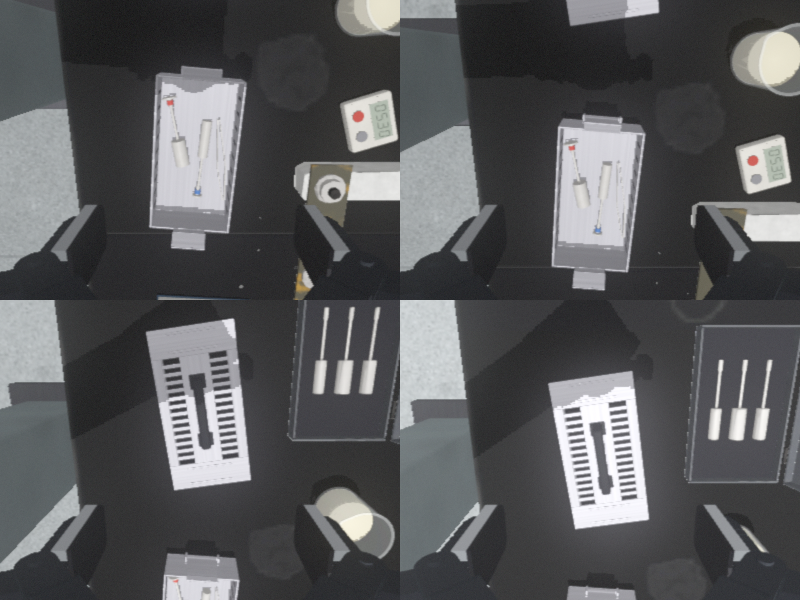

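The montage (t1, t2 above; l1, l2 below) shows the lid and tray fully in view from two places each. The lid's plate corners in l1 are at about (146,332),(235,319),(250,480),(174,490). The tray rim corners in t1 are at about (156,75),(245,79),(230,233),(150,229).

```bash
python3 - <<'E'
from h import *
from scipy.optimize import least_squares
A={"l1":[(146,332),(235,319),(250,480),(174,490)],"l2":[(549,382),(634,372),(648,519),(577,528)],
"t1":[(156,75),(245,79),(230,233),(150,229)],"t2":[(559,121),(645,124),(629,271),(553,268)]}
O={"l1":(78,-240),"l2":(-322,-240),"t1":(78,60),"t2":(-322,60)}
P={}
for k,v in A.items():
    g=cv2.cvtColor(cv2.imread(f"pics/{k}.png"),cv2.COLOR_BGR2GRAY)
    p=(np.array(v,float)+O[k]).astype(np.float32)
    q=cv2.cornerSubPix(g,p.reshape(-1,1,2).copy(),(4,4),(-1,-1),(3,30,.01)).reshape(-1,2)
    print(k,(q-p).round(1).tolist()); P[k]=q
for a,hx,hy in(("l",52,102),("t",52,98)):
    c1,c2=load(a+"1"),load(a+"2");p1,p2=P[a+"1"],P[a+"2"]
    X=np.array([tri(c1,u,c2,v) for u,v in zip(p1,p2)]);print(X.round(1).tolist(),np.linalg.norm(X-np.roll(X,-1,0),axis=1).round(1))
    L=np.array([(-hx,hy),(hx,hy),(hx,-hy),(-hx,-hy)],float)
    def W(s):
        R=np.array([[np.cos(s[2]),-np.sin(s[2])],[np.sin(s[2]),np.cos(s[2])]]);w=L@R.T+s[:2];return np.c_[w,np.full(4,s[3])]
    f=lambda s:np.concatenate([(np.array([proj(c,x) for x in W(s)])-p).ravel() for c,p in((c1,p1),(c2,p2))])
    r=least_squares(f,[500,X[:,1].mean(),0,40],loss="soft_l1");print(a,r.x.round(3),r.fun.round(1))
l1,l2=load("l1"),load("l2")
for n,u,v in(("hA",(198,383),(598,428)),("hB",(206,442),(606,487))): print(n,tri(l1,np.add(u,O["l1"]),l2,np.add(v,O["l2"])).round(1))
# zoomed mosaic for checking
def crop(n,x,y):
    return cv2.resize(cv2.imread(f"pics/{n}.png")[y:y+200,x:x+130],None,fx=3,fy=3,interpolation=cv2.INTER_CUBIC)
cv2.imwrite("pics/z.png",np.hstack([crop("t2",220,165),crop("l2",215,120)]))
E
```

```text
l1 [[-0.699999988079071, -0.5], [-1.7999999523162842, -1.0], [0.4000000059604645, -0.4000000059604645], [-0.20000000298023224, -0.10000000149011612]]
l2 [[-1.399999976158142, 0.8999999761581421], [-2.299999952316284, -1.600000023841858], [0.30000001192092896, 0.20000000298023224], [-2.200000047683716, 0.800000011920929]]
t1 [[-0.5, -0.5], [1.100000023841858, 3.4000000953674316], [-1.7999999523162842, -0.20000000298023224], [-1.2999999523162842, -2.299999952316284]]
t2 [[0.0, 0.0], [0.0, 0.0], [-1.899999976158142, 0.800000011920929], [-1.600000023841858, -1.7999999523162842]]
[[435.9, 303.7, 24.2], [539.3, 318.4, 23.5], [567.6, 116.3, 25.3], [464.4, 101.5, 25.4]] [104.4 204.  104.2 204.2]
l [5.01807e+02 2.10021e+02 1.40000e-01 2.54720e+01] [-0.  -0.1  0.  -0.1 -0.1  0.1  0.  -0.1 -0.   0.1 -0.   0.2  0.1  0.1
  0.1 -0.1]
[[445.4, -14.4, 12.5], [565.8, -28.2, -33.5], [537.3, -215.0, 54.6], [434.3, -204.2, 57.2]] [129.6 208.5 103.7 195.4]
t [ 4.93793e+02 -1.13244e+02 -8.50000e-02  5.34580e+01] [ 0.2 -0.7  0.5 -0.8 -0.3 -0.3  0.3  0.  -0.9  4.3  0.1  8.6  0.1 -0.3
 -0.2 -0.3]
hA [497.7 242.3   5. ]
hB [507.6 175.3  48.8]
```

View pics/z.png

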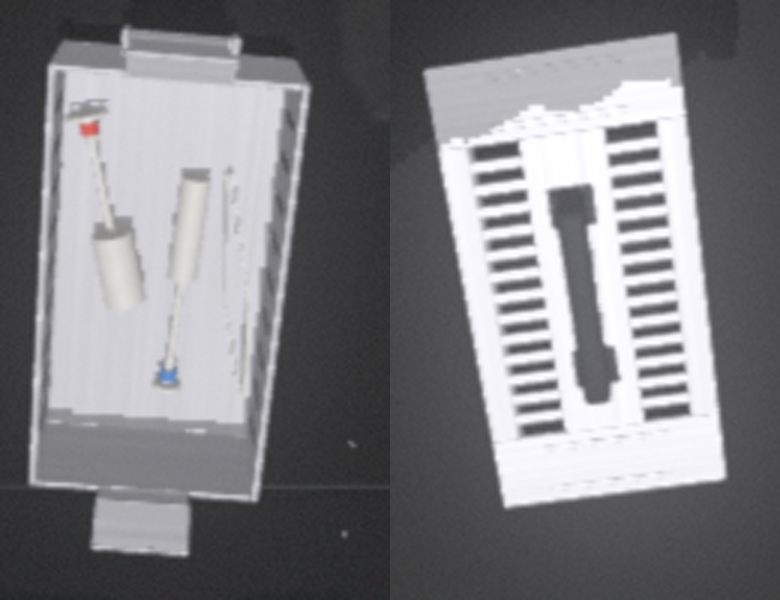

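The zoom shows the tray's rim corners in t2 (zoomed px) at TL (50,66), TR (308,87), BR (257,499) and BL (31,485); my earlier top picks were on the foot of the wall. The lid fit is good (residuals ≤0.2 px, sides 104×204). I'll refit the tray.

```bash
python3 - <<'E'
from h import *
from scipy.optimize import least_squares
c1,c2=load("t1"),load("t2")
p2=np.array([(50,66),(308,87),(257,499),(31,485)])/3+(220,165)-1/3
L=np.array([(-52,98),(52,98),(52,-98),(-52,-98)],float)
def W(s,z=None,L=L):
    R=np.array([[np.cos(s[2]),-np.sin(s[2])],[np.sin(s[2]),np.cos(s[2])]]);w=L@R.T+s[:2];return np.c_[w,np.full(len(w),s[3])]
pr=lambda c,s:np.array([proj(c,x) for x in W(s)])
r=least_squares(lambda s:(pr(c2,s)-p2).ravel(),[494,-108,-.08,54]);print("t2 only",r.x.round(3),r.fun.round(1))
g1=cv2.cvtColor(cv2.imread("pics/t1.png"),cv2.COLOR_BGR2GRAY);g2=cv2.cvtColor(cv2.imread("pics/t2.png"),cv2.COLOR_BGR2GRAY)
Q=[]
for g,c in((g1,c1),(g2,c2)):
    p=pr(c,r.x).astype(np.float32);q=cv2.cornerSubPix(g,p.reshape(-1,1,2).copy(),(3,3),(-1,-1),(3,30,.01)).reshape(-1,2);print((q-p).round(1).tolist());Q.append(q)
X=np.array([tri(c1,u,c2,v) for u,v in zip(*Q)]);print(X.round(1).tolist())
f=lambda s:np.concatenate([(pr(c1,s)-Q[0]).ravel(),(pr(c2,s)-Q[1]).ravel()])
r=least_squares(f,r.x,loss="soft_l1");print("both",r.x.round(3),r.fun.round(1))
T=r.x
o=cv2.resize(cv2.imread("pics/t1.png")[120:320,190:390],None,fx=3,fy=3,interpolation=cv2.INTER_CUBIC)[:, :390+120]
for s in(T,):
    for x in W(s): cv2.circle(o,tuple(int(v) for v in ((proj(c1,x)-(190,120)+1/3)*3)),4,(0,0,255),1)
l=load("l2");lid=[501.8,210,.14,59]
o2=cv2.resize(cv2.imread("pics/l2.png")[160:280,240:320],None,fx=3,fy=3,interpolation=cv2.INTER_CUBIC)
for x in W(lid,L=np.array([(-6,42),(6,42),(6,-42),(-6,-42)],float)): cv2.circle(o2,tuple(int(v) for v in ((proj(l,x)-(240,160)+1/3)*3)),4,(0,0,255),1)
h=600;o2=cv2.copyMakeBorder(o2,0,h-o2.shape[0],0,0,cv2.BORDER_CONSTANT)
cv2.imwrite("pics/z2.png",np.hstack([o,o2]))
E
```

```text
t2 only [ 4.93920e+02 -1.15534e+02 -8.00000e-02  5.02540e+01] [-0.1  0.1  0.1 -0.1  0.   0.2  0.  -0.3]
[[-0.30000001192092896, -1.2999999523162842], [0.4000000059604645, -0.8999999761581421], [0.20000000298023224, 0.10000000149011612], [-1.2000000476837158, -0.5]]
[[-0.800000011920929, -0.20000000298023224], [0.699999988079071, 0.10000000149011612], [-0.10000000149011612, 0.6000000238418579], [-0.699999988079071, 0.20000000298023224]]
[[450.4, -11.7, 58.0], [553.3, -20.4, 57.2], [537.5, -214.7, 54.9], [434.1, -204.4, 56.9]]
both [ 4.93649e+02 -1.14184e+02 -8.30000e-02  5.29780e+01] [ 0.   0.1  0.   0.1 -0.4  0.2  0.5  0.5  0.5 -0.6 -0.4 -0.5 -0.1 -0.
 -0.   0.1]
```

View pics/z2.png

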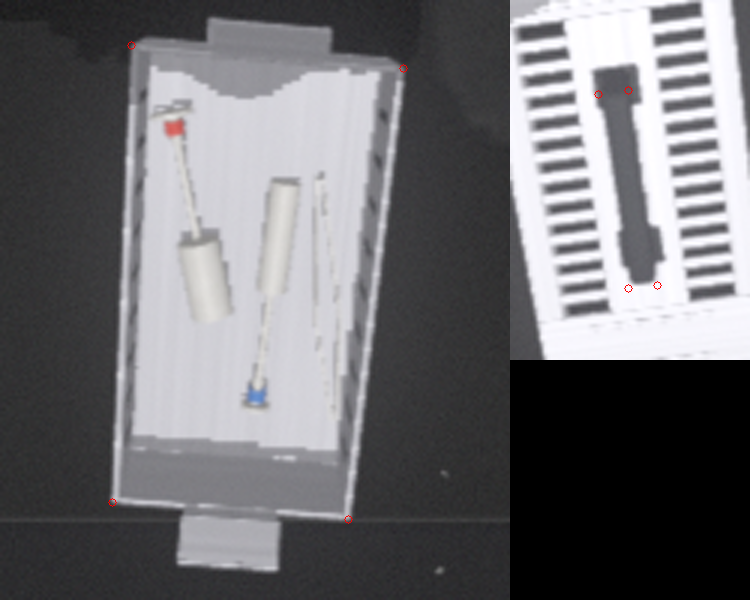

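The handle overlay agrees to about 2 px and the tray rim dots sit on the corners. Measured poses:

| Item | x (mm) | y (mm) | Yaw (rad) | Height check |
|---|---|---|---|---|
| Lid | 501.8 | 210 | 0.14 | plate z 25.5 (expected 26) |
| Tray | 493.7 | -113.7 | -0.083 | rim z about 53–57 (expected 54) |

I'll go to the handle now.

Emit:
{"name": "step_arm", "arguments": {"increments": [{"delta_rot":[0,0,0],"dp":[-0.92,0,0.5],"jaw":1},{"delta_rot":[0,0,0],"dp":[-0.92,0,0.9],"jaw":1},{"delta_rot":[0,0,-0.8],"dp":[0,0,1],"jaw":1},{"delta_rot":[0,0,-0.8],"dp":[0,0,1],"jaw":1},{"delta_rot":[0,0,0],"dp":[0,0,1],"jaw":1},{"delta_rot":[0,0,0],"dp":[0,0,1],"jaw":0.2},{"delta_rot":[0,0,0],"dp":[0,0,0.6],"jaw":0.2},{"delta_rot":[0,0,0],"dp":[0,0,0],"jaw":0},{"delta_rot":[0,0,0],"dp":[0,0,0],"jaw":0}]}}

```text
t: 3.72
tcp_pos: [500.3, 210.1, 105.0]
tcp_rot: [-0.0, 0.657, 0.754, -0.001]
wrist_force: [0.7, -0.4, 0.1]
finger_gap: 42.7
finger_force: 0.0
```

```bash
python3 - <<'E'
from h import *
snap("g1"); s=telemetry.observe();print(s["t"],s["tcp_pos"],s["tcp_rot"],s["finger_gap"])
from scipy.spatial.transform import Rotation as R
q=s["tcp_rot"];m=R.from_quat([q[1],q[2],q[3],q[0]]).as_matrix();print(np.arctan2(-m[0,0],m[1,0]),m[:,2])
E
```

```text
3.7667 [501.23203967 210.93962504 106.21604244] [3.66351115e-04 6.56709008e-01 7.54143935e-01 2.62235353e-04] 42.63471663760315
0.13790296424106463 [ 8.96987582e-04 -8.56457526e-05 -9.99999594e-01]
```

Emit:
{"name": "step_arm", "arguments": {"increments": [{"delta_rot":[0,0,0],"dp":[0,0,0.8],"jaw":0},{"delta_rot":[0,0,0],"dp":[0,0,0.8],"jaw":0},{"delta_rot":[0,0,0],"dp":[0,0,0.7],"jaw":0},{"delta_rot":[0,0,0],"dp":[0,0,0],"jaw":0},{"delta_rot":[0,0,0],"dp":[0,0,0],"jaw":-1},{"delta_rot":[0,0,0],"dp":[0,0,0],"jaw":-1},{"delta_rot":[0,0,0],"dp":[0,0,0],"jaw":-1},{"delta_rot":[0,0,0],"dp":[0,0,0],"jaw":-1},{"delta_rot":[0,0,0],"dp":[0,0,0],"jaw":-1}], "grip_force": 70}}

```text
t: 4.52
tcp_pos: [502.0, 212.4, 38.6]
tcp_rot: [0.001, 0.656, 0.755, 0.002]
wrist_force: [-0.9, -1.0, 6.8]
finger_gap: 10.6
finger_force: 68.6
```

Emit:
{"name": "step_arm", "arguments": {"increments": [{"delta_rot":[0,0,0],"dp":[0,0,-0.2],"jaw":-1},{"delta_rot":[0,0,0],"dp":[0,0,-0.4],"jaw":-1},{"delta_rot":[0,0,0],"dp":[0,0,-0.6],"jaw":-1},{"delta_rot":[0,0,0],"dp":[0,0,-0.8],"jaw":-1},{"delta_rot":[0,0,0],"dp":[0,0,-0.8],"jaw":-1},{"delta_rot":[0,0,0],"dp":[0,0,-0.7],"jaw":-1},{"delta_rot":[0,0,0],"dp":[0,0,-0.3],"jaw":-1},{"delta_rot":[0,0,0],"dp":[0,0,0],"jaw":-1},{"delta_rot":[0,0,0],"dp":[0,0,0],"jaw":-1}]}}

```text
t: 5.27
tcp_pos: [500.3, 211.7, 150.5]
tcp_rot: [0.0, 0.656, 0.755, 0.0]
wrist_force: [0.5, -0.3, -2.0]
finger_gap: 10.4
finger_force: 68.6
```

```bash
python3 - <<'E'
from h import *
snap("g2"); v=[telemetry.observe() for _ in range(3)]
for s in v: print(s["t"],s["tcp_pos"].round(1) if hasattr(s["tcp_pos"],'round') else s["tcp_pos"],s["wrist_force"],s["ft_torque"],s["finger_gap"],s["finger_force"])
E
```

```text
5.3167 [499.7 211.4 149.6] [-1.10050292  0.26545894 -1.56010807] [0.01071545 0.08615414 0.06937096] 10.111869676565185 68.6414909362793
5.3167 [499.7 211.4 149.6] [-1.10050292  0.26545894 -1.56010807] [0.01071545 0.08615414 0.06937096] 10.111869676565185 68.6414909362793
5.3167 [499.7 211.4 149.6] [-1.10050292  0.26545894 -1.56010807] [0.01071545 0.08615414 0.06937096] 10.111869676565185 68.6414909362793
```

View pics/g2.png

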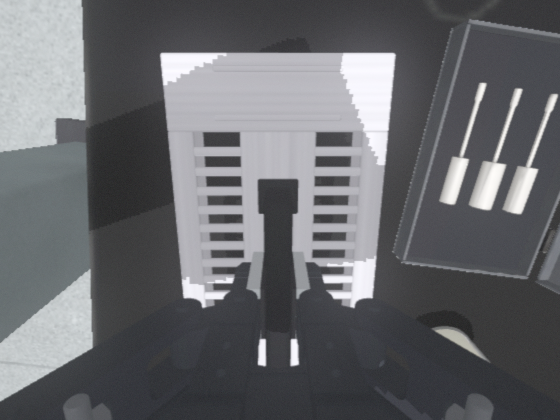

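The lid is held level and square: its far edge runs from (162,55) to (394,53), centred on the fingers at column 278. I'll check its offset from the TCP.

```bash
python3 - <<'E'
from h import *
from scipy.spatial.transform import Rotation as R
c=load("g2");s=telemetry.observe();q=s["tcp_rot"];T=R.from_quat([q[1],q[2],q[3],q[0]]);m=T.as_matrix()
for z in(130,134,138,142):
    a,b=[T.inv().apply(onplane(c,p,z)-s["tcp_pos"]) for p in((162,55),(394,53))]
    print(z,a.round(1),b.round(1),round(b[1]-a[1],1))
psi=np.arctan2(-m[0,0],m[1,0]);print(psi,s["tcp_pos"])
E
```

```text
130 [ 99.8 -53.6  19.6] [100.5  53.7  19.5] 107.3
134 [ 99.1 -52.2  15.6] [99.9 52.4 15.5] 104.7
138 [ 98.5 -50.9  11.6] [99.2 51.1 11.5] 102.0
142 [ 97.9 -49.6   7.6] [98.6 49.8  7.5] 99.4
0.13963308187977833 [499.74763508 211.41771849 149.62041735]
```

Emit:
{"name": "step_arm", "arguments": {"increments": [{"delta_rot":[0,0,0.85],"dp":[0,0,0],"jaw":-1},{"delta_rot":[0,0,0.85],"dp":[0,0,0],"jaw":-1},{"delta_rot":[0,0,0.85],"dp":[0,0,0],"jaw":-1},{"delta_rot":[0,0,0],"dp":[-0.5,0.05,0],"jaw":-1},{"delta_rot":[0,0,0],"dp":[-0.9,0.08,0],"jaw":-1},{"delta_rot":[0,0,0],"dp":[-0.9,0.08,0],"jaw":-1},{"delta_rot":[0,0,0],"dp":[-0.9,0.08,0],"jaw":-1},{"delta_rot":[0,0,0],"dp":[-0.9,0.08,0],"jaw":-1},{"delta_rot":[0,0,0],"dp":[-0.9,0.08,0],"jaw":-1},{"delta_rot":[0,0,0],"dp":[-0.9,0.08,0],"jaw":-1},{"delta_rot":[0,0,0],"dp":[-0.9,0.08,0],"jaw":-1},{"delta_rot":[0,0,0],"dp":[-0.9,0.08,0],"jaw":-1}]}}

```text
t: 6.32
tcp_pos: [500.5, -21.5, 148.7]
tcp_rot: [-0.001, 0.736, 0.677, -0.001]
wrist_force: [0.5, -0.1, -1.7]
finger_gap: 10.7
finger_force: 68.6
```

Emit:
{"name": "step_arm", "arguments": {"increments": [{"delta_rot":[0,0,0],"dp":[-0.9,0,0],"jaw":-1},{"delta_rot":[0,0,0],"dp":[-0.9,0,0],"jaw":-1},{"delta_rot":[0,0,0],"dp":[-0.6,0,0],"jaw":-1},{"delta_rot":[0,0,0],"dp":[-0.2,0,0],"jaw":-1},{"delta_rot":[0,0,0],"dp":[0,0,0],"jaw":-1},{"delta_rot":[0,0,0],"dp":[0,0,0],"jaw":-1},{"delta_rot":[0,0,0],"dp":[0,0,0],"jaw":-1}]}}

```text
t: 6.9
tcp_pos: [495.4, -96.1, 149.8]
tcp_rot: [-0.001, 0.735, 0.678, -0.0]
wrist_force: [0.5, -0.2, -2.4]
finger_gap: 10.4
finger_force: 68.6
```

```bash
cat > st.py <<'E'
from h import *
from scipy.spatial.transform import Rotation as R
def st(n=6,tgt=(493.9,-111.7)):
    P=[];F=[];S=[]
    for _ in range(n):
        viewer.get_image("wrist");s=telemetry.observe();P.append(s["tcp_pos"]);F.append(s["wrist_force"])
        q=s["tcp_rot"];m=R.from_quat([q[1],q[2],q[3],q[0]]).as_matrix();S.append(np.arctan2(-m[0,0],m[1,0]))
    p=np.mean(P,0);y=np.mean(S);d=np.array([*tgt,0])-p
    print(round(s["t"],2),p.round(1),"yaw",y.round(4),"F",np.mean(F,0).round(1),"tau",np.round(s["ft_torque"],2),"gap",round(s["finger_gap"],1))
    print("to target tool x,y units",(m.T@d)[:2].round(1)/30,"yaw err",round(-.083-y,4),"tilt",m[:,2].round(3))
E
python3 -c "
from st import *
st();c,im=snap('p1')"
```

```text
7.2 [495.6 -96.6 150.2] yaw -0.081 F [ 0.2  0.3 -1.8] tau [ 0.02 -0.01 -0.03] gap 10.6
to target tool x,y units [-0.50666667 -0.01666667] yaw err -0.002 tilt [ 0.  0. -1.]
```

Emit:
{"name": "step_arm", "arguments": {"increments": [{"delta_rot":[0,0,0.02],"dp":[-0.5,-0.02,0],"jaw":-1},{"delta_rot":[0,0,0],"dp":[0,0,0.5],"jaw":-1},{"delta_rot":[0,0,0],"dp":[0,0,0.7],"jaw":-1},{"delta_rot":[0,0,0],"dp":[0,0,0.4],"jaw":-1},{"delta_rot":[0,0,0],"dp":[0,0,0.2],"jaw":-1},{"delta_rot":[0,0,0],"dp":[0,0,0],"jaw":-1},{"delta_rot":[0,0,0],"dp":[0,0,0],"jaw":-1}]}}

```text
t: 7.83
tcp_pos: [493.9, -112.7, 96.6]
tcp_rot: [0.0, 0.736, 0.677, 0.0]
wrist_force: [-0.2, -0.1, -0.7]
finger_gap: 10.1
finger_force: 68.6
```

```bash
python3 - <<'E'
from st import *
st()
ims=[viewer.get_image(n)[:,:,::-1] for n in("scene","side")]
c=[viewer.calibration(n) for n in("scene","side")]
u=[proj(k,(494,-113,60)) for k in c]
o=[]
for im,p in zip(ims,u):
    x,y=[int(v) for v in p];x=min(max(x,65),495);y=min(max(y,75),345)
    o.append(cv2.resize(im[y-75:y+75,x-65:x+65],None,fx=3,fy=3,interpolation=cv2.INTER_CUBIC))
cv2.imwrite("pics/p2.png",np.hstack(o))
E
```

```text
8.13 [ 494.3 -112.8   97.1] yaw -0.0846 F [-0.2 -0.2 -2.4] tau [ 0.03 -0.01  0.01] gap 10.3
to target tool x,y units [ 0.03333333 -0.02      ] yaw err 0.0016 tilt [ 0.001 -0.    -1.   ]
```

View pics/p2.png

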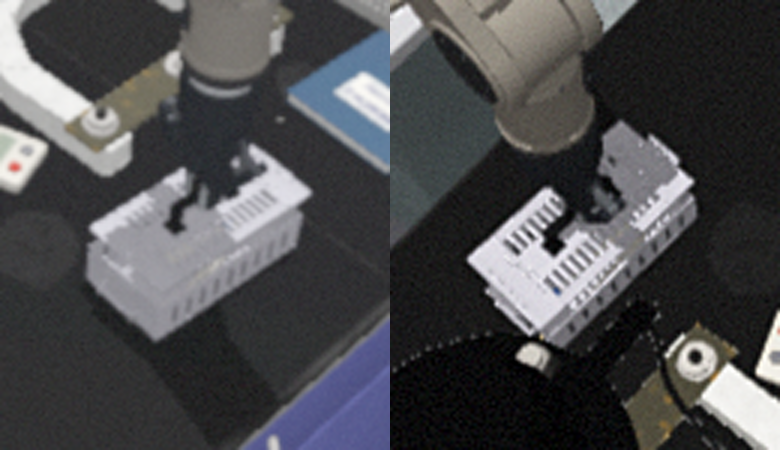

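Both fixed views show the lid held level just above the tray, in line with it and overhanging both ends evenly. I'll lower it gently and watch the force.

Emit:
{"name": "step_arm", "arguments": {"increments": [{"delta_rot":[0,0,0],"dp":[0.03,-0.02,0.1],"jaw":-1},{"delta_rot":[0,0,0],"dp":[0,0,0.1],"jaw":-1},{"delta_rot":[0,0,0],"dp":[0,0,0.1],"jaw":-1},{"delta_rot":[0,0,0],"dp":[0,0,0.05],"jaw":-1},{"delta_rot":[0,0,0],"dp":[0,0,0],"jaw":-1},{"delta_rot":[0,0,0],"dp":[0,0,0],"jaw":-1}]}}

```text
t: 8.73
tcp_pos: [493.0, -111.8, 85.6]
tcp_rot: [-0.0, 0.736, 0.677, -0.0]
wrist_force: [1.2, -0.3, -2.1]
finger_gap: 10.5
finger_force: 68.6
```

```bash
python3 -c "
from st import *
st()"
```

```text
9.03 [ 493.2 -111.8   85.9] yaw -0.0847 F [ 0.1 -0.  -2. ] tau [ 0.07 -0.02  0.06] gap 10.7
to target tool x,y units [0.00666667 0.02333333] yaw err 0.0017 tilt [ 0. -0. -1.]
```

Emit:
{"name": "step_arm", "arguments": {"increments": [{"delta_rot":[0,0,0],"dp":[0,0.02,0.05],"jaw":-1},{"delta_rot":[0,0,0],"dp":[0,0,0.05],"jaw":-1},{"delta_rot":[0,0,0],"dp":[0,0,0.05],"jaw":-1},{"delta_rot":[0,0,0],"dp":[0,0,0],"jaw":-1},{"delta_rot":[0,0,0],"dp":[0,0,0],"jaw":-1}]}}

```text
t: 9.45
tcp_pos: [495.0, -112.0, 82.3]
tcp_rot: [0.001, 0.736, 0.677, 0.001]
wrist_force: [-0.0, 1.0, 6.5]
finger_gap: 10.4
finger_force: 69.7
```

```bash
python3 -c "
from st import *
st()"
```

```text
9.75 [ 495.  -112.    82.3] yaw -0.0846 F [-0.7  0.1  6. ] tau [-0.02  0.18  0.  ] gap 10.2
to target tool x,y units [ 0.00666667 -0.04333333] yaw err 0.0016 tilt [ 0.003 -0.    -1.   ]
```

Contact came at the expected height: the lid is lying on the clips. I'll grip harder and press down through the handle first, then press each end.

Emit:
{"name": "step_arm", "arguments": {"increments": [{"delta_rot":[0,0,0],"dp":[0,-0.02,0.05],"jaw":-1},{"delta_rot":[0,0,0],"dp":[0,0,0.1],"jaw":-1},{"delta_rot":[0,0,0],"dp":[0,0,0.1],"jaw":-1},{"delta_rot":[0,0,0],"dp":[0,0,0.1],"jaw":-1},{"delta_rot":[0,0,0],"dp":[0,0,0],"jaw":-1}], "grip_force": 110}}

```text
t: 10.17
tcp_pos: [494.9, -110.9, 71.6]
tcp_rot: [0.001, 0.736, 0.677, 0.001]
wrist_force: [0.8, -0.1, -2.7]
finger_gap: 9.3
finger_force: 109.4
```

```bash
python3 -c "
from st import *
st(4)"
```

```text
10.37 [ 493.1 -111.8   70.8] yaw -0.0845 F [ 0.2 -0.2 -2. ] tau [ 0.01 -0.19  0.05] gap 9.2
to target tool x,y units [0.00666667 0.02666667] yaw err 0.0015 tilt [-0. -0. -1.]
```

Emit:
{"name": "step_arm", "arguments": {"increments": [{"delta_rot":[0,0,0],"dp":[0,0.02,0.06],"jaw":-1},{"delta_rot":[0,0,0],"dp":[0,0,0.06],"jaw":-1},{"delta_rot":[0,0,0],"dp":[0,0,0.06],"jaw":-1},{"delta_rot":[0,0,0],"dp":[0,0,0],"jaw":-1},{"delta_rot":[0,0,0],"dp":[0,0,0],"jaw":-1}]}}

```text
t: 10.78
tcp_pos: [493.1, -112.1, 70.2]
tcp_rot: [-0.0, 0.737, 0.676, -0.0]
wrist_force: [-21.5, 4.8, 62.8]
finger_gap: 9.5
finger_force: 118.2
```

```bash
python3 -c "
from st import *
st(4)"
```

```text
10.98 [ 493.1 -112.1   70.2] yaw -0.0857 F [-21.3   4.9  62.1] tau [1.   4.48 0.03] gap 9.7
to target tool x,y units [0.01333333 0.02666667] yaw err 0.0027 tilt [-0.001  0.    -1.   ]
```

A hard stop at 62 N: the lid is on the rim. I'll unload, open, rise clear and look.

Emit:
{"name": "step_arm", "arguments": {"increments": [{"delta_rot":[0,0,0],"dp":[0,0,-0.08],"jaw":-1},{"delta_rot":[0,0,0],"dp":[0,0,-0.07],"jaw":-1},{"delta_rot":[0,0,0],"dp":[0,0,0],"jaw":-1},{"delta_rot":[0,0,0],"dp":[0,0,0],"jaw":-0.6},{"delta_rot":[0,0,0],"dp":[0,0,0],"jaw":0},{"delta_rot":[0,0,0],"dp":[0,0,0],"jaw":0},{"delta_rot":[0,0,0],"dp":[0,0,0],"jaw":0},{"delta_rot":[0,0,0],"dp":[0,0,-0.5],"jaw":0},{"delta_rot":[0,0,0],"dp":[0,0,-1],"jaw":0},{"delta_rot":[0,0,0],"dp":[0,0,-1],"jaw":0},{"delta_rot":[0,0,0],"dp":[0,0,-0.5],"jaw":-1},{"delta_rot":[0,0,0],"dp":[0,0,0],"jaw":-1}]}}

```text
t: 11.98
tcp_pos: [496.1, -112.3, 163.2]
tcp_rot: [0.002, 0.737, 0.676, 0.002]
wrist_force: [0.8, -0.3, 0.3]
finger_gap: 19.6
finger_force: 0.0
```

Emit:
{"name": "step_arm", "arguments": {"increments": [{"delta_rot":[0,0,0],"dp":[0.9,0,0],"jaw":-1},{"delta_rot":[0,0,0],"dp":[0.9,0,0],"jaw":-1},{"delta_rot":[0,0,0],"dp":[0.8,0,0],"jaw":-1},{"delta_rot":[0,0,0],"dp":[0,0,0],"jaw":-1},{"delta_rot":[0,0,0],"dp":[0,0,0],"jaw":-1}]}}

```text
t: 12.4
tcp_pos: [499.9, -32.7, 158.9]
tcp_rot: [-0.001, 0.735, 0.678, -0.0]
wrist_force: [0.4, -1.2, 0.1]
finger_gap: -0.1
finger_force: 0.0
```

```bash
python3 - <<'E'
from st import *
st(3)
c,im=snap("v1")
# predicted home plate corners & pads
from math import cos,sin
a=-.083;L=np.array([(-52,102),(52,102),(52,-102),(-52,-102)])
W=L@np.array([[cos(a),-sin(a)],[sin(a),cos(a)]]).T+[493.7,-113.7]
im=cv2.resize(im,None,fx=1.42,fy=1.42,interpolation=cv2.INTER_CUBIC)
for x in W: 
    p=proj(c,(*x,58));print(p.round(1));cv2.circle(im,tuple(int(v*1.42) for v in p),4,(0,0,255),1)
cv2.imwrite("pics/v1z.png",im[:, :796])
E
```

```text
12.55 [499.8 -34.8 159.1] yaw -0.085 F [-0.1 -0.1  0.4] tau [-0.01 -0.    0.07] gap 0.2
to target tool x,y units [-2.57  0.03] yaw err 0.002 tilt [-0.001 -0.001 -1.   ]
[212.1 181.4]
[346.9 181. ]
[334.6 391.5]
[225.5 391.8]
```

View pics/v1z.png

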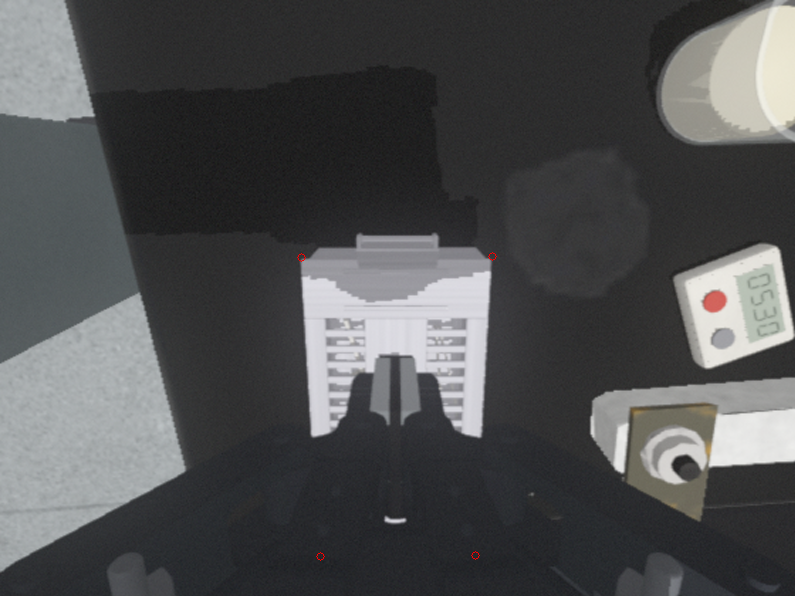

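The view shows the +y clip's hook lying over the lid's edge at about (397,258), with the lid's near corners at (301,258) and (491,257), matching the home prediction. I'm above the +y pad now, so I'll press there with closed fingers to confirm the height.

Emit:
{"name": "step_arm", "arguments": {"increments": [{"delta_rot":[0,0,0],"dp":[0,0,0.9],"jaw":-1},{"delta_rot":[0,0,0],"dp":[0,0,1],"jaw":-1},{"delta_rot":[0,0,0],"dp":[0,0,0.9],"jaw":-1},{"delta_rot":[0,0,0],"dp":[0,0,0.3],"jaw":-1},{"delta_rot":[0,0,0],"dp":[0,0,0.12],"jaw":-1},{"delta_rot":[0,0,0],"dp":[0,0,0.12],"jaw":-1},{"delta_rot":[0,0,0],"dp":[0,0,0.08],"jaw":-1},{"delta_rot":[0,0,0],"dp":[0,0,0],"jaw":-1},{"delta_rot":[0,0,0],"dp":[0,0,0],"jaw":-1}]}}

```text
t: 13.35
tcp_pos: [501.3, -34.2, 58.4]
tcp_rot: [0.001, 0.736, 0.676, 0.001]
wrist_force: [-0.3, -0.6, -1.2]
finger_gap: 0.3
finger_force: 0.0
```

```bash
python3 -c "
from st import *
st(4)"
```

```text
13.55 [501.  -34.1  58.2] yaw -0.0848 F [-0.2  0.1  2.2] tau [-0.03  0.15  0.09] gap -0.2
to target tool x,y units [-2.59666667 -0.02      ] yaw err 0.0018 tilt [ 0.002  0.    -1.   ]
```

Contact is just starting at z ≈ 58, the home height. I'll press firmly, then rise and go over to the other end.

Emit:
{"name": "step_arm", "arguments": {"increments": [{"delta_rot":[0,0,0],"dp":[0,0,0.06],"jaw":-1},{"delta_rot":[0,0,0],"dp":[0,0,0.05],"jaw":-1},{"delta_rot":[0,0,0],"dp":[0,0,0],"jaw":-1},{"delta_rot":[0,0,0],"dp":[0,0,0],"jaw":-1}]}}

```text
t: 13.88
tcp_pos: [501.1, -34.1, 57.8]
tcp_rot: [0.001, 0.737, 0.676, 0.001]
wrist_force: [-13.0, -0.3, 43.7]
finger_gap: -0.1
finger_force: 22.3
```

Emit:
{"name": "step_arm", "arguments": {"increments": [{"delta_rot":[0,0,0],"dp":[0,0,-0.6],"jaw":-1},{"delta_rot":[0,0,0],"dp":[0,0,-1],"jaw":-1},{"delta_rot":[0,0,0],"dp":[0,0,-0.8],"jaw":-1},{"delta_rot":[0,0,0],"dp":[-0.7,0,0],"jaw":-1},{"delta_rot":[0,0,0],"dp":[-0.9,0,0],"jaw":-1},{"delta_rot":[0,0,0],"dp":[-1,0,0],"jaw":-1},{"delta_rot":[0,0,0],"dp":[-1,0,0],"jaw":-1},{"delta_rot":[0,0,0],"dp":[-1,0,0],"jaw":-1},{"delta_rot":[0,0,0],"dp":[-0.7,0,0],"jaw":-1},{"delta_rot":[0,0,0],"dp":[0,0,0],"jaw":-1},{"delta_rot":[0,0,0],"dp":[0,0,0],"jaw":-1}]}}

```text
t: 14.8
tcp_pos: [486.5, -193.8, 126.0]
tcp_rot: [0.0, 0.737, 0.675, -0.0]
wrist_force: [0.4, 1.2, -0.1]
finger_gap: -0.1
finger_force: 0.0
```

```bash
python3 -c "
from st import *
st(4,(487.1,-193.4))"
```

```text
15.0 [ 487.  -191.5  126. ] yaw -0.0835 F [0.3 0.7 0.2] tau [-0.01 -0.06  0.01] gap 0.6
to target tool x,y units [-0.06666667  0.01      ] yaw err 0.0005 tilt [ 0.     0.001 -1.   ]
```

Emit:
{"name": "step_arm", "arguments": {"increments": [{"delta_rot":[0,0,0],"dp":[0,0,0.8],"jaw":-1},{"delta_rot":[0,0,0],"dp":[0,0,0.8],"jaw":-1},{"delta_rot":[0,0,0],"dp":[0,0,0.4],"jaw":-1},{"delta_rot":[0,0,0],"dp":[0,0,0.1],"jaw":-1},{"delta_rot":[0,0,0],"dp":[0,0,0.1],"jaw":-1},{"delta_rot":[0,0,0],"dp":[0,0,0.06],"jaw":-1},{"delta_rot":[0,0,0],"dp":[0,0,0],"jaw":-1},{"delta_rot":[0,0,0],"dp":[0,0,0],"jaw":-1}]}}

```text
t: 15.67
tcp_pos: [487.5, -192.6, 59.0]
tcp_rot: [0.001, 0.736, 0.677, 0.0]
wrist_force: [0.7, 0.2, -0.2]
finger_gap: -0.4
finger_force: 0.0
```

Emit:
{"name": "step_arm", "arguments": {"increments": [{"delta_rot":[0,0,0],"dp":[0,0,0.05],"jaw":-1},{"delta_rot":[0,0,0],"dp":[0,0,0.05],"jaw":-1},{"delta_rot":[0,0,0],"dp":[0,0,0],"jaw":-1},{"delta_rot":[0,0,0],"dp":[0,0,0],"jaw":-1}]}}

```text
t: 16.0
tcp_pos: [487.7, -192.8, 58.0]
tcp_rot: [0.001, 0.737, 0.676, 0.001]
wrist_force: [-7.3, 3.2, 24.6]
finger_gap: -0.2
finger_force: 12.6
```

Both ends are seated at z ≈ 58 under load. I'll retreat to the earlier tray viewpoint and check the lid's pose numerically.

Emit:
{"name": "step_arm", "arguments": {"increments": [{"delta_rot":[0,0,0],"dp":[0,0,-0.5],"jaw":-1},{"delta_rot":[0,0,0],"dp":[0,0,-1],"jaw":-1},{"delta_rot":[0,0,0],"dp":[0,0,-1],"jaw":-1},{"delta_rot":[0,0,0],"dp":[0.9,0,-1],"jaw":-1},{"delta_rot":[0,0,0],"dp":[1,0,-1],"jaw":-1},{"delta_rot":[0,0,0],"dp":[1,0,-1],"jaw":-1},{"delta_rot":[0,0,0],"dp":[1,0,-1],"jaw":-1},{"delta_rot":[0,0,0],"dp":[1,0,-1],"jaw":1},{"delta_rot":[0,0,0],"dp":[1,0,0],"jaw":1},{"delta_rot":[0,0,0],"dp":[0.5,0,0],"jaw":1},{"delta_rot":[0,0,0],"dp":[0,0,0],"jaw":1},{"delta_rot":[0,0,0],"dp":[0,0,0],"jaw":1}]}}

```text
t: 17.0
tcp_pos: [502.8, -2.9, 278.4]
tcp_rot: [0.0, 0.736, 0.677, 0.0]
wrist_force: [-1.1, -0.4, 0.3]
finger_gap: 60.6
finger_force: 0.0
```

```bash
python3 - <<'E'
from st import *
from scipy.optimize import least_squares
viewer.get_image("wrist");viewer.get_image("wrist")
c,im=snap("f1");g=cv2.cvtColor(im,cv2.COLOR_BGR2GRAY);print(telemetry.observe()["tcp_pos"])
L=np.array([(-52,102),(52,102),(52,-102),(-52,-102)],float)
def pr(s):
    a=s[2];W=L@np.array([[np.cos(a),-np.sin(a)],[np.sin(a),np.cos(a)]]).T+s[:2];return np.array([proj(c,(*x,s[3])) for x in W])
s=np.array([493.7,-113.7,-.083,58]);p=pr(s).astype(np.float32)
q=cv2.cornerSubPix(g,p.reshape(-1,1,2).copy(),(4,4),(-1,-1),(3,30,.01)).reshape(-1,2);print(p.round(1).tolist(),(q-p).round(1).tolist())
r=least_squares(lambda s:(pr(s)-q).ravel(),s,loss="soft_l1");print(r.x.round(3),r.fun.round(1))
E
```

```text
[502.62357262  -5.07423029 277.82688526]
[[233.6999969482422, 186.60000610351562], [324.0, 186.1999969482422], [318.29998779296875, 335.8999938964844], [240.39999389648438, 336.20001220703125]] [[-0.800000011920929, 0.8999999761581421], [-0.6000000238418579, 1.2000000476837158], [-1.2000000476837158, 0.20000000298023224], [-0.800000011920929, -0.0]]
[ 4.92490e+02 -1.15091e+02 -8.60000e-02  5.64720e+01] [ 0.4 -0.1 -0.3 -0.1  0.   0.1 -0.   0.1]
```

The lid fits at the tray pose within about 2 mm and 0.003 rad, level, at z ≈ 57. Handing in.

```bash
python3 -c "
from workcell import job
print(job.job_done())"
```

```text
the job is handed in; nothing more can be done
None
```

The lid is on the tray and pressed home, with both pads at about 58 mm under load and the lid within about 2 mm and 0.003 rad of the tray. I saw the hook over the plate only at the +y clip and inferred the -y one from its pad height; the job was handed in at about 17 s and no verdict came back.

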